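# Tighten the loose canister lid before the rack is put away

### The job

One of the three white canisters in the wooden rack has been left with its screw lid loose: the red end of its grip bar does not point to the red mark on the canister's front. Screw that lid clockwise until it is fully tight, red end over the red mark, then let go; do not unscrew the two lids that are tight already.

Things in the scene. Friction and masses are not known exactly. Their poses are not given: they have to be found in the camera images.
- lid_a (a joint): screw lid of canister a, in rad: 0 = fully tight against its firm stop (red end of the grip bar over the red mark on the canister's front), growing as the lid is unscrewed (anticlockwise seen from above), up to 1.4. Turns about the vertical axis through the lid's centre, does not rise or come off; stays where left (friction about 0.12 N m).
- lid_a_grip (a point): centre of the dark wooden grip bar on the lid of canister a, on the turning axis. The bar is 60 mm long, 16 mm thick, 26 mm tall, centred here, on a pale round wooden lid 72 mm across whose flat top is 13 mm below this point. Axes turn with the lid: x along the bar (-x end is red), y across its thickness, z up.
- lid_b (a joint): screw lid of canister b, in rad: 0 = fully tight against its firm stop (red end of the grip bar over the red mark on the canister's front), growing as the lid is unscrewed (anticlockwise seen from above), up to 1.4. Turns about the vertical axis through the lid's centre, does not rise or come off; stays where left (friction about 0.12 N m).
- lid_b_grip (a point): centre of the dark wooden grip bar on the lid of canister b, on the turning axis. The bar is 60 mm long, 16 mm thick, 26 mm tall, centred here, on a pale round wooden lid 72 mm across whose flat top is 13 mm below this point. Axes turn with the lid: x along the bar (-x end is red), y across its thickness, z up.
- lid_c (a joint): screw lid of canister c, in rad: 0 = fully tight against its firm stop (red end of the grip bar over the red mark on the canister's front), growing as the lid is unscrewed (anticlockwise seen from above), up to 1.4. Turns about the vertical axis through the lid's centre, does not rise or come off; stays where left (friction about 0.12 N m).
- lid_c_grip (a point): centre of the dark wooden grip bar on the lid of canister c, on the turning axis. The bar is 60 mm long, 16 mm thick, 26 mm tall, centred here, on a pale round wooden lid 72 mm across whose flat top is 13 mm below this point. Axes turn with the lid: x along the bar (-x end is red), y across its thickness, z up.
- rack: low wooden rack, 106 x 450 x 45 mm, fixed; origin under its centre, y along its length, -x its front. It holds the three white square canisters (86 mm wide, 90 mm tall, standing 10 mm above the worktop, red mark on the front) in any order, in a row 140 mm apart; snug pockets hold them rigidly and cannot move.

How it is judged (in metres and radians):
At the end, for the whole second after the job is handed in: all three lids are within 0.17 rad (about 10 degrees) of fully tight and at rest (value of joint each of lid_a, lid_b, lid_c below 0.17 rad and velocity of joint lid_a between -0.05 and 0.05 rad/s and velocity of joint lid_b between -0.05 and 0.05 rad/s and velocity of joint lid_c between -0.05 and 0.05 rad/s); the robot touches nothing.
It fails at once if one of the two tight lids was unscrewed by more than 0.25 rad (value of joint any of lid_a, lid_c above 0.25 rad).
It also fails if it takes over 32 s, if anything falls off the work surface, if the arm or the gripper's body presses on something with over 40 N, if the wrist force passes 120 N, or if a joint passes its speed limit or range.

### The arm

A 6-joint arm with a two-finger parallel gripper is mounted at the origin on the work surface; the furniture and walls round the work are solid. World frame = base frame: x ahead of the robot, y to its left, z up, the work surface at z = 0. Lengths are in m, angles in degrees, forces in N, time in s.
With the tool pointing down it reaches from about 0.35 to 0.925 m from the base axis. Payload 6.4 kg.
Tool frame: the origin (TCP) lies at the centre of the arm's flange, where the gripper is bolted on; the fingertips stand 173 mm ahead of it and the grasp point (between the pads) lies 155 mm ahead of it; z points along the fingers, y is the line along which they close (so a half turn about z gives the same grasp; the last joint's range is limited). The gripper opens to 85 mm and grips with 20 to 120 N. Pads are 22 mm wide; open, the fingers measure 114 mm over their backs; the gripper's body (76 mm by 85 mm) begins 54 mm behind the grasp point. The pads swing forward as they close: fully open they stand 13 mm farther back than shut.
Start: joints at [-85.262, 14.043, 89.255, -0, 76.702, -9.975], TCP at [0.165, -0.629, 0.405] pointing down, gripper open.
Joint ranges: [-179.41, 179.41], [-58.25, 129.5], [7.25, 145.43], [-54.29, 234.29], [11.92, 165.04], [-157.13, 157.13]. Speed limits (degrees/s): [147.25, 147.25, 180, 180, 180, 180].

### API

Orientations are given as a 3x3 rotation matrix whose columns are the frame's x, y, z axes.
In Python, from bench import readout, optics, ctrl gives the robot as it stands.
- The arm moves only by the tool carry_out, never from a script. Its argument "deltas" is a list of rows, each a list of 7 numbers: the finger opening in mm, from 0 to 85.4, then the shift along the tool's x, y, z normalised to -1 to 1, where 1 is 150 mm, then the turn, a rotation vector about the tool's x, y, z normalised to -1 to 1, where 1 is 90 degrees. A call has exactly 10 rows; each row is the pose to reach, as a shift and turn from the pose commanded when the call began, along the tool's axes at that moment; what a row does not reach only later rows make up. A row lasts 1/8 s, in which the tool goes at most 62.5 mm and 10.7 degrees, less where a joint would pass 70% of its speed; a pose out of reach is approached as far as the arm can. A call with a number of a shift or a turn outside -1 to 1 is refused whole. A call with a gripper value outside its range is refused whole. The fingers move at their own pace and stop on an object; "squeeze" is the grip in N (left out, the last holds). Time passes only in rows, so rows that repeat a pose let the fingers close, or fill a call up. It gives the time, the measured TCP pose, the force, the opening and the grip force at its end, in the units of the state.
- readout.get_state(): the state, without advancing time (a new reading comes with each control period).
- optics.camera(name): name is "side" or "top"; returns a dict with "image" (384x512x3 uint8, red, green, blue), "fx", "fy", "cx", "cy" (pixels), "cam_to_world" (4x4, takes a point from camera to world coordinates). Camera axes: x right, y down, z forward; pixel columns grow to the right and rows downward; lengths in m; the calibration is good to about 2 mm. A picture is of the moment at which its call begins. There is no depth.
- ctrl.hand_in(): hands the job in; it is judged then, once.
The state is a dict: "time_s": time; "joints": joint angles; "qvel": joint speeds; "joint_torque": joint torques, N m; "tcp_pos": TCP position; "eef_rot": TCP orientation; "wrist_force": force on the tool from outside, world axes, zero at the start; "wrist_torque": the same for the moment, N m; "finger_gap": finger opening in m; "grip_force": force on a finger pad.
Only numpy, scipy, OpenCV 4.12 (cv2) and the standard library are available. Lean on these libraries where they do the work, as an engineer would, in place of code of your own. Each camera call takes 0.05 s, during which the arm holds its last target. There are 200 camera calls.

## Working session

There is one attempt and no reset: what is moved stays moved. The work goes in short steps, Python scripts to look and compute and a tool call to move; the robot and the scene stay as the last step left them, time stands still between calls to the robot, and variables do not carry over. Pictures are saved under pics/ and viewed, at most 10 in all, crops included, and the job is handed in when it is done.

Besides the shell and the picture viewer there is one more tool, called after "Call:" as name(argument=value, ...) on one line, values as JSON. carry_out: Moves the arm, as the interface text tells. Scaled input: -1 to 1 covers 150 mm each way for a shift and 90 degrees each way for a turn. Its arguments: {"type":"object","properties":{"deltas":{"type":"array","items":{"type":"array","items":{"type":"number"}}},"squeeze":{"type":"number"}},"required":["deltas"]}

```bash
mkdir -p pics; python3 - <<'E'
from bench import readout, optics
import cv2,numpy as np
ims=[]
for n in("top","side"):
    c=optics.camera(n);cv2.imwrite(f"pics/{n}0.png",c["image"][:,:,::-1]);print(n,c["fx"],c["fy"],c["cx"],c["cy"],np.round(c["cam_to_world"],4).tolist())
s=readout.get_state();print(s["time_s"],np.round(s["eef_rot"],3).tolist(),s["tcp_pos"])
E
```

```text
top 367.11930396621204 367.11930396621204 259.21197217208294 194.90774245641575 [[-0.0114, -0.9847, 0.1739, 0.432], [-0.9992, 0.0181, 0.037, -0.0103], [-0.0396, -0.1733, -0.9841, 0.9533], [0.0, 0.0, 0.0, 1.0]]
side 390.1706573148357 390.1706573148357 249.99512114498813 191.6759724364003 [[0.995, -0.0424, 0.0905, 0.4791], [-0.0996, -0.4931, 0.8643, -0.7282], [0.008, -0.869, -0.4948, 0.5335], [0.0, 0.0, 0.0, 1.0]]
0.1 [[0.967, 0.254, -0.0], [0.254, -0.967, 0.002], [0.0, -0.002, -1.0]] [ 0.16508803 -0.62847711  0.40369156]
```

View pics/top0.png

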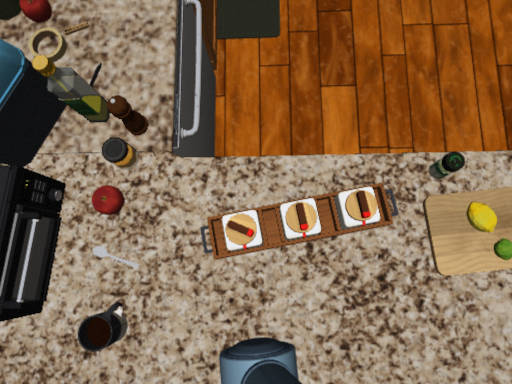

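View pics/side0.png

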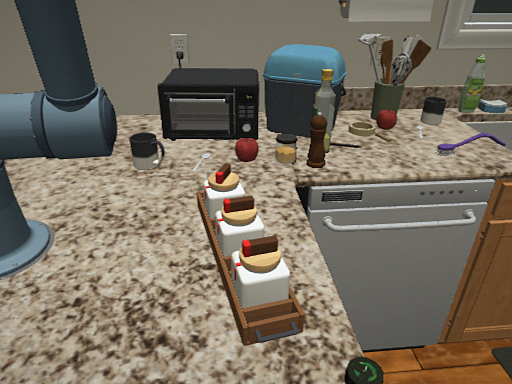

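The top view shows three canisters near (241,230), (300,218) and (360,206). The left one is loose, with its red end at (252,234) pointing right. The side view shows it as the farthest, near (223,178).

```bash
cat >h.py <<'E'
import cv2,numpy as np
from bench import readout, optics
def ray(c,u,v):
    T=np.array(c["cam_to_world"]);d=T[:3,:3]@[(u-c["cx"])/c["fx"],(v-c["cy"])/c["fy"],1];return T[:3,3],d
def onz(c,u,v,z):
    o,d=ray(c,u,v);return o+d*(z-o[2])/d[2]
def blobs(c,roi,lo,hi,amin=15):
    x0,y0,x1,y1=roi;h=cv2.cvtColor(c["image"][y0:y1,x0:x1],cv2.COLOR_RGB2HSV)
    m=cv2.inRange(h,lo,hi);n,l,s,ce=cv2.connectedComponentsWithStats(m)
    return [(s[i,4],*np.round(ce[i]+[x0,y0],2)) for i in range(1,n) if s[i,4]>=amin],m
E
python3 - <<'E'
from h import *
out=[]
for n,roi in(("top",(215,185,385,255)),("side",(195,160,300,310))):
    c=optics.camera(n)
    print(n,"red",blobs(c,roi,(0,200,120),(4,255,255),5)[0])
    print("white",blobs(c,roi,(0,0,190),(180,40,255),60)[0])
    print("pale",blobs(c,roi,(10,70,150),(25,190,255),20)[0])
    x0,y0,x1,y1=roi
    out.append(cv2.resize(c["image"][y0:y1,x0:x1],None,fx=4 if n=="top" else 3.5,fy=4 if n=="top" else 3.5,interpolation=cv2.INTER_CUBIC))
cv2.imwrite("pics/t1.png",out[0][:,:,::-1]);cv2.imwrite("pics/s1.png",out[1][:,:,::-1])
E
```

```text
top red [(np.int32(35), np.float64(366.09), np.float64(213.71)), (np.int32(8), np.float64(363.38), np.float64(223.0)), (np.int32(39), np.float64(303.46), np.float64(226.23)), (np.int32(34), np.float64(249.59), np.float64(232.32)), (np.int32(8), np.float64(304.0), np.float64(234.5)), (np.int32(6), np.float64(244.33), np.float64(246.83))]
white [(np.int32(62), np.float64(367.73), np.float64(189.5)), (np.int32(286), np.float64(347.11), np.float64(208.64)), (np.int32(209), np.float64(312.68), np.float64(216.53)), (np.int32(251), np.float64(288.18), np.float64(220.93)), (np.int32(248), np.float64(253.69), np.float64(227.55)), (np.int32(89), np.float64(374.24), np.float64(217.2)), (np.int32(198), np.float64(229.51), np.float64(233.57))]
pale [(np.int32(27), np.float64(255.0), np.float64(189.89)), (np.int32(49), np.float64(279.67), np.float64(187.63)), (np.int32(21), np.float64(348.05), np.float64(186.62)), (np.int32(20), np.float64(219.45), np.float64(189.8)), (np.int32(502), np.float64(360.56), np.float64(205.13)), (np.int32(536), np.float64(300.57), np.float64(217.24)), (np.int32(536), np.float64(240.88), np.float64(229.05)), (np.int32(41), np.float64(374.68), np.float64(249.17))]
side red [(np.int32(22), np.float64(219.41), np.float64(173.27)), (np.int32(26), np.float64(226.54), np.float64(201.15)), (np.int32(6), np.float64(220.33), np.float64(219.83)), (np.int32(38), np.float64(246.05), np.float64(243.63)), (np.int32(8), np.float64(238.0), np.float64(264.38))]
white [(np.int32(288), np.float64(226.02), np.float64(192.16)), (np.int32(397), np.float64(241.78), np.float64(226.65)), (np.int32(70), np.float64(235.69), np.float64(256.36)), (np.int32(581), np.float64(263.17), np.float64(273.71))]
pale [(np.int32(244), np.float64(224.11), np.float64(179.39)), (np.int32(279), np.float64(239.99), np.float64(213.82)), (np.int32(20), np.float64(215.4), np.float64(242.1)), (np.int32(442), np.float64(261.67), np.float64(258.39))]
```

View pics/t1.png

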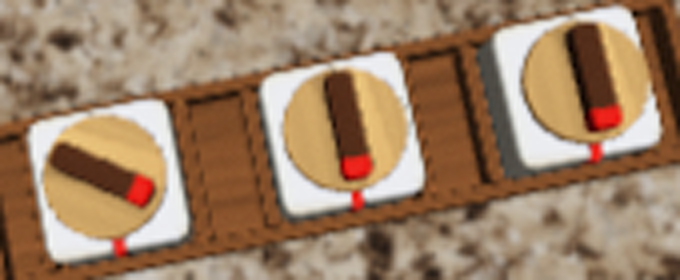

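View pics/s1.png

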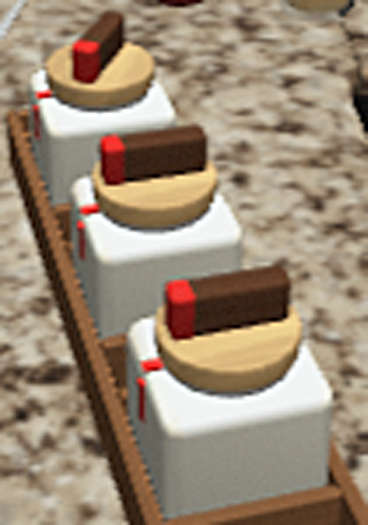

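```bash
python3 - <<'E'
from h import *
t=optics.camera("top");s=optics.camera("side")
def tri(p,q):
    o1,d1=ray(t,*p);o2,d2=ray(s,*q)
    k=np.linalg.lstsq(np.c_[d1,-d2],o2-o1,rcond=None)[0];a=o1+d1*k[0];b=o2+d2*k[1];return (a+b)/2,np.linalg.norm(a-b)
T=lambda x,y:(215+x/4-.375,185+y/4-.375)
S=lambda x,y:(195+x/3.5-.36,160+y/3.5-.36)
for p,q in(((104,177),(101,70)),((345,128),(155,183)),((586,82),(229,330))):print(tri(T(*p),S(*q)))
print("red",[tri(p,q) for p,q in(((249.59,232.32),(219.41,173.27)),((303.46,226.23),(226.54,201.15)),((366.09,213.71),(246.05,243.63)))])
for z in(.12,.146):
  a=onz(t,*T(57,155),z);b=onz(t,*T(147,190),z);print("bar",a,b,(a+b)/2,np.degrees(np.arctan2(*(b-a)[1::-1])))
  a=onz(t,*T(104,177),z-.013);print("lid",a)
a=onz(t,*T(104,177),.12);b=onz(t,*T(586,82),.12);print("row",np.degrees(np.arctan2(*(b-a)[1::-1])))
E
```

```text
(array([0.50145545, 0.06472159, 0.11431102]), np.float64(0.001312486990067601))
(array([ 0.52701427, -0.07361386,  0.11343495]), np.float64(0.0023484970733336197))
(array([ 0.55174985, -0.2112547 ,  0.11545286]), np.float64(0.0007845477274672273))
red [(array([0.49174278, 0.04240512, 0.1423362 ]), np.float64(0.0002817991158474995)), (array([ 0.50263225, -0.07653205,  0.14147681]), np.float64(0.0019998123833499643)), (array([ 0.5281442 , -0.21469557,  0.14145892]), np.float64(0.001999451270605501))]
bar [0.51457792 0.09109362 0.12      ] [0.49391607 0.03980207 0.12      ] [0.504247   0.06544784 0.12      ] -111.9411333442038
lid [0.50272466 0.06539191 0.107     ]
bar [0.51200209 0.08793027 0.146     ] [0.49198493 0.03823913 0.146     ] [0.50199351 0.0630847  0.146     ] -111.94113334420375
lid [0.50055256 0.06306679 0.133     ]
row -79.70285086140139
```

Call:
carry_out(deltas=[[60,0.084,-0.098,0,0,0,0],[60,0.167,-0.195,0,0,0,0],[60,0.25,-0.293,0,0,0,0],[60,0.334,-0.39,0,0,0,0],[60,0.418,-0.488,0,0,0,0],[60,0.5,-0.585,0,0,0,0],[60,0.585,-0.683,0,0,0,0],[60,0.668,-0.78,0,0,0,0],[60,0.752,-0.878,0,0,0,0],[60,0.835,-0.975,0,0,0,0]], squeeze=50)

```text
time_s: 1.55
tcp_pos: [0.2496, -0.4543, 0.4047]
eef_rot: [[0.967, 0.254, 0.0], [0.254, -0.967, -0.0], [0.0, 0.0, -1.0]]
wrist_force: [-0.8, -0.2, 0.3]
finger_gap: 0.06
grip_force: 0.0
```

Call:
carry_out(deltas=[[60,0.084,-0.098,0,0,0,0],[60,0.167,-0.195,0,0,0,0],[60,0.25,-0.293,0,0,0,0],[60,0.334,-0.39,0,0,0,0],[60,0.418,-0.488,0,0,0,0],[60,0.5,-0.585,0,0,0,0],[60,0.585,-0.683,0,0,0,0],[60,0.668,-0.78,0,0,0,0],[60,0.752,-0.878,0,0,0,0],[60,0.835,-0.975,0,0,0,0]])

```text
time_s: 2.8
tcp_pos: [0.3336, -0.281, 0.4047]
eef_rot: [[0.967, 0.254, 0.0], [0.254, -0.967, -0.0], [0.0, 0.0, -1.0]]
wrist_force: [0.3, -1.2, -0.1]
finger_gap: 0.0601
grip_force: 0.0
```

Call:
carry_out(deltas=[[60,0.084,-0.098,0,0,0,0],[60,0.167,-0.195,0,0,0,0],[60,0.25,-0.293,0,0,0,0],[60,0.334,-0.39,0,0,0,0],[60,0.418,-0.488,0,0,0,0],[60,0.5,-0.585,0,0,0,0],[60,0.585,-0.683,0,0,0,0],[60,0.668,-0.78,0,0,0,0],[60,0.752,-0.878,0,0,0,0],[60,0.835,-0.975,0,0,0,0]])

```text
time_s: 4.05
tcp_pos: [0.4173, -0.1077, 0.4047]
eef_rot: [[0.967, 0.254, 0.0], [0.254, -0.967, -0.0], [0.0, 0.0, -1.0]]
wrist_force: [-0.2, -1.1, 0.9]
finger_gap: 0.0599
grip_force: 0.0
```

Call:
carry_out(deltas=[[60,0.084,-0.098,0,0,0,-0.06],[60,0.167,-0.195,0,0,0,-0.12],[60,0.25,-0.293,0,0,0,-0.18],[60,0.334,-0.39,0,0,0,-0.24],[60,0.418,-0.488,0,0,0,-0.3],[60,0.5,-0.585,0,0,0,-0.36],[60,0.585,-0.683,0,0,0,-0.42],[60,0.668,-0.78,0,0,0,-0.48],[60,0.752,-0.878,0,0,0,-0.54],[60,0.835,-0.975,0,0,0,-0.593]])

```text
time_s: 5.3
tcp_pos: [0.5011, 0.0657, 0.4047]
eef_rot: [[0.37, 0.929, -0.0], [0.929, -0.37, 0.0], [0.0, -0.0, -1.0]]
wrist_force: [-0.1, -0.1, -0.7]
finger_gap: 0.06
grip_force: 0.0
```

Call:
carry_out(deltas=[[60,0,0,0.09,0,0,0],[60,0,0,0.19,0,0,0],[60,0,0,0.29,0,0,0],[60,0,0,0.39,0,0,0],[60,0,0,0.49,0,0,0],[60,0,0,0.58,0,0,0],[60,0,0,0.65,0,0,0],[60,-0.005,0,0.71,0,0,0],[60,-0.005,0,0.74,0,0,0],[60,-0.005,0,0.74,0,0,0]])

```text
time_s: 6.55
tcp_pos: [0.5008, 0.0637, 0.2935]
eef_rot: [[0.373, 0.928, -0.0], [0.928, -0.373, 0.0], [-0.0, -0.0, -1.0]]
wrist_force: [0.2, -0.1, -0.6]
finger_gap: 0.0597
grip_force: 0.0
```

```bash
python3 - <<'E'
from h import *
c=optics.camera("side");cv2.imwrite("pics/s2.png",cv2.resize(c["image"][90:290,150:350],None,fx=3,fy=3,interpolation=2)[:,:,::-1])
E
```

```text
(no output)
```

View pics/s2.png

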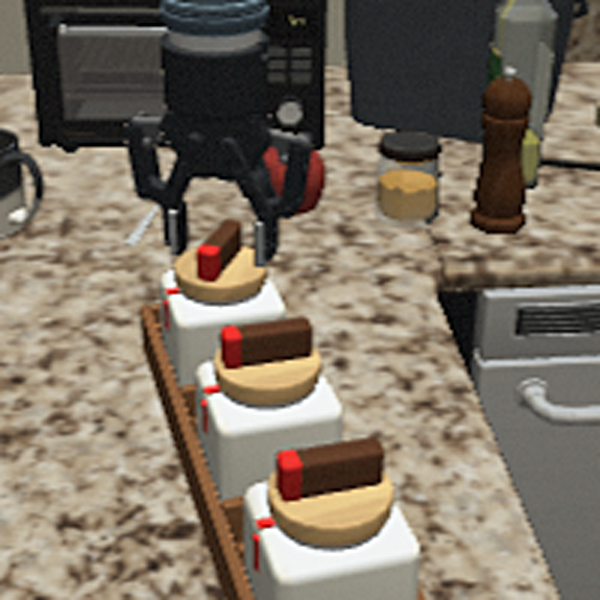

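The fingers stand at crop (175,235) and (265,245), either side of the grip bar at (218,250), so they straddle it. I'll close on it now.

Call:
carry_out(deltas=[[40,0,0,0,0,0,0],[25,0,0,0,0,0,0],[18,0,0,0,0,0,0],[10,0,0,0,0,0,0],[8,0,0,0,0,0,0],[8,0,0,0,0,0,0],[8,0,0,0,0,0,0],[8,0,0,0,0,0,0],[8,0,0,0,0,0,0],[8,0,0,0,0,0,0]], squeeze=50)

```text
time_s: 7.85
tcp_pos: [0.5004, 0.064, 0.294]
eef_rot: [[0.373, 0.928, -0.003], [0.928, -0.373, 0.001], [-0.0, -0.003, -1.0]]
wrist_force: [-5.5, 2.0, 5.8]
finger_gap: 0.015
grip_force: 49.0
```

Call:
carry_out(deltas=[[8,0,0,0,0,0,0.06],[8,0,0,0,0,0,0.13],[8,0,0,0,0,0,0.2],[8,0,0,0,0,0,0.27],[8,0,0,0,0,0,0.34],[8,0,0,0,0,0,0.41],[8,0,0,0,0,0,0.48],[8,0,0,0,0,0,0.54],[8,0,0,0,0,0,0.59],[8,0,0,0,0,0,0.61]])

```text
time_s: 9.1
tcp_pos: [0.5001, 0.0643, 0.294]
eef_rot: [[0.974, 0.227, -0.004], [0.227, -0.974, 0.002], [-0.003, -0.003, -1.0]]
wrist_force: [-8.4, 4.1, 8.1]
finger_gap: 0.015
grip_force: 48.6
```

```bash
python3 - <<'E'
from h import *
s=readout.get_state();print(s["wrist_torque"],s["wrist_force"])
c=optics.camera("side");cv2.imwrite("pics/s3.png",cv2.resize(c["image"][140:220,180:280],None,fx=6,fy=6,interpolation=2)[:,:,::-1])
E
```

```text
[0.63762345 1.1842889  0.09971776] [-8.43199787  4.06435325  8.09263833]
```

View pics/s3.png

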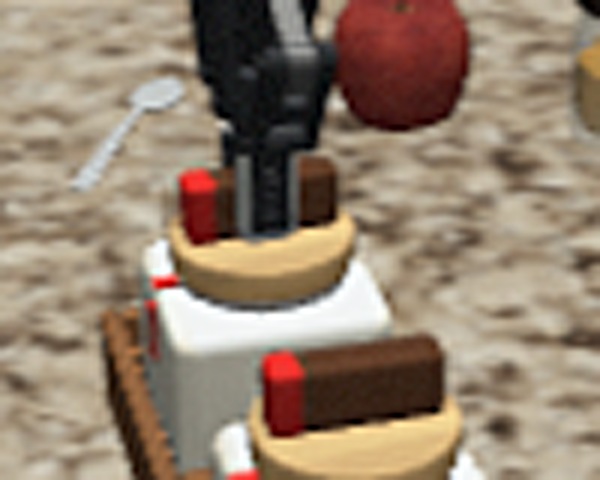

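The red end is now at crop (198,205), next to the mark at (165,283), and about 3° of turn remains. I'll nudge it into the stop.

Call:
carry_out(deltas=[[8,0,0,0,0,0,0.01],[8,0,0,0,0,0,0.02],[8,0,0,0,0,0,0.03],[8,0,0,0,0,0,0.04],[8,0,0,0,0,0,0.045],[8,0,0,0,0,0,0.045],[8,0,0,0,0,0,0.045],[8,0,0,0,0,0,0.045],[8,0,0,0,0,0,0.045],[8,0,0,0,0,0,0.045]])

```text
time_s: 10.4
tcp_pos: [0.5002, 0.0645, 0.294]
eef_rot: [[0.987, 0.162, -0.003], [0.162, -0.987, 0.001], [-0.003, -0.002, -1.0]]
wrist_force: [-6.9, 3.7, 7.4]
finger_gap: 0.015
grip_force: 49.5
```

```bash
python3 - <<'E'
from h import *
s=readout.get_state();print(s["wrist_torque"],s["wrist_force"])
E
```

```text
[0.75940538 1.02876759 0.96205471] [-6.90357067  3.70271965  7.43320307]
```

The moment about z rose to 0.96 N m, well above the 0.12 friction, so the lid is against its stop. I'll release and rise.

Call:
carry_out(deltas=[[25,0,0,0,0,0,0],[45,0,0,0,0,0,0],[60,0,0,0,0,0,0],[60,0,0,0,0,0,0],[60,0,0,0,0,0,0],[60,0,0,-0.1,0,0,0],[60,0,0,-0.25,0,0,0],[60,0,0,-0.45,0,0,0],[60,0,0,-0.65,0,0,0],[60,0,0,-0.8,0,0,0]])

```text
time_s: 11.65
tcp_pos: [0.5009, 0.0637, 0.4165]
eef_rot: [[0.987, 0.159, 0.003], [0.159, -0.987, -0.0], [0.003, 0.001, -1.0]]
wrist_force: [-0.6, -0.3, -0.3]
finger_gap: 0.06
grip_force: 0.0
```

```bash
python3 - <<'E'
from h import *
c=optics.camera("side");cv2.imwrite("pics/s4.png",cv2.resize(c["image"][140:300,180:320],None,fx=3.7,fy=3.7,interpolation=2)[:,:,::-1])
E
```

```text
(no output)
```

View pics/s4.png

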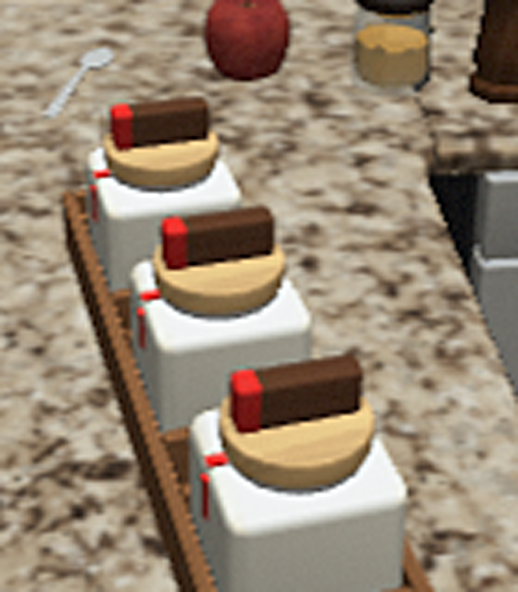

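All three bars now line up, with the red ends at crop (121,125), (174,243) and (246,400) over their marks. The gripper is clear.

```bash
python3 -c "
from bench import ctrl;print(ctrl.hand_in())"
```

```text
the job is handed in; nothing more can be done
None
```

The loose lid was screwed clockwise to its stop, red end over the red mark, and released with the arm clear; the other two lids were not touched, and the job was handed in at about 12 s, with no verdict shown.

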